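# Lay out the bearing kit on its shadow plates

## Robot

A 7-joint arm with a two-finger parallel gripper is mounted at the origin on the work surface. World frame = base frame: x ahead of the robot, y to its left, z up, the work surface at z = 0. Lengths are in mm, angles in rad, forces in N, time in s.
With the tool pointing down it reaches from about 400 to 900 mm from the base axis. Payload 5.5 kg.
Tool frame: the origin (TCP) lies at the very end of the fingers, on their centre line; the grasp point (between the pads) lies 19 mm behind it; z points along the fingers, x is the direction in which the jaws open and shut, and the axes are right-handed (so a half turn about z gives the same grasp; the last joint's range is limited). The gripper opens to 85 mm and grips with 20 to 120 N. Pads are 22 mm wide; open, the fingers measure 114 mm over their backs; the gripper's body (76 mm by 85 mm) begins 54 mm behind the grasp point. The pads swing forward as they close: fully open they stand 13 mm farther back than shut.
Start: joints at [1.508, 0.501, -0.427, 1.55, 0.221, 1.138, -0.21], TCP at [208.076, -615.795, 231.31] pointing down, gripper open.
Joint ranges: [-2.88, 2.88], [-0.31, 2.03], [-1.54, 1.56], [0.2, 2.42], [-1.41, 4.55], [0.19, 2.02], [-2.57, 2.57]. Speed limits (rad/s): [2.57, 2.57, 3.14, 3.14, 3.14, 3.14, 3.14].

## Interface

Orientations are given as a rotation vector (axis times angle).
In Python, from cell import manip, cams, nets gives the robot as it stands. The module is installed in compiled form; this text tells all that it offers.
- The arm moves only by the shell command python3 -m inch 'ROWS' [FORCE]. ROWS is JSON, a list of rows, each a list of 5 numbers: the shift along the tool's x, y, z in m, then the turn about the tool's z in rad, then the opening, from 0 (shut) to 1 (fully open). In form: [[tx, ty, tz, twist, fingers], ...]. A call has 1 to 12 rows; each row is the pose to reach, as a shift and turn from the pose measured when the call began, along the tool's axes at that moment; what a row does not reach only later rows make up. A row lasts 1/12 s, in which the tool goes at most 41.7 mm and 7.16 degrees, less where a joint would pass 70% of its speed; a pose out of reach is approached as far as the arm can. A call with a gripper value outside its range is refused whole. The fingers move at their own pace and stop on an object; FORCE is the grip in N (left out, the last holds). Time passes only in rows, so rows that repeat a pose let the fingers close. It gives the time, the measured TCP pose, the force and the opening at its end, in the units of the state.
- manip.sense(): the state, without advancing time (a new reading comes with each control period).
- cams.capture(name): name is "scene" or "top"; returns the picture (420x560x3 uint8, blue, green, red); there is no depth.
- cams.camera_info(name): a dict with "vertical_fov" (degrees; the focal length in pixels is half the picture's height over the tangent of half this angle, whatever the lens; pixels are square), "cx", "cy" (the principal point, pixels), "R" (3x3) and "t" (3): a world point X has camera coordinates R X + t. Camera axes: x right, y down, z forward; pixel columns grow to the right and rows downward; lengths in mm; the calibration is good to about 2 mm. A picture is of the moment at which its call begins. camera_info takes no time and is no camera call.
- manip.close_job(): hands the job in, once; it reports no verdict.
Trained networks look in the newest picture that a camera, given by its name, has taken for a name from the list of things; names that differ only in an ending like _2 or _b are one class to them, and where a whole thing is asked for, a point or a joint stands for the part that bears it (a point fixed in the world has none). Each returns a list of dicts, best first, with "confidence" (0 to 1); they miss things now and then, are a little off and sometimes report something else, mostly with a low value. They report only what shows in the picture. A call takes as long as a camera call. They do not tell look-alikes from the thing itself.
- nets.outline_of(label, camera): "region" (420x560 bool, what is visible of it) and "rect" ([left, top, right, bottom] in pixels, round what is visible of it).
The state is a dict: "time_s": time; "qpos": joint angles; "joint_velocities": joint speeds; "joint_torque": joint torques, N m; "position": TCP position; "tcp_rot": TCP orientation; "contact_force": force on the tool from outside, world axes, zero at the start; "torque": the same for the moment, N m; "width": opening from 0.0 (shut) to 1.0 (fully open).
Only numpy, scipy, OpenCV 4.12 (cv2) and the standard library are available. Lean on these libraries where they do the work, as an engineer would, in place of code of your own. Each camera call takes 0.05 s, during which the arm holds its last target.

## Task

Lay out the kit for the next rebuild: put each of the four loose parts (large bearing, small bearing, flange housing, key) on the plywood plate that bears its own black silhouette, lying flat and centred on the silhouette, with the housing's ears and the key lined up with theirs. Set each part down gently, without dropping it, and leave the oil bottle and the carton where they stand.

Things in the scene. Friction and masses are not known exactly. Their poses are not given: they have to be found in the camera images.
- bearing_large_mid (a point): large ball bearing lying flat, a bright steel ring with a dark ball track: outside diameter 62 mm, bore 30 mm, 24 mm high, 0.2 to 0.4 kg. This point is its centre, half-way up; z axis up; loose on the bench.
- bearing_small_mid (a point): small ball bearing lying flat, a bright steel ring with a dark ball track: outside diameter 40 mm, bore 17 mm, 18 mm high, 0.08 to 0.17 kg. This point is its centre, half-way up; z axis up; loose on the bench.
- flange_housing_mid (a point): grey two-bolt flange housing lying on its flange: a round boss of 50 mm diameter, 28 mm high from the underside up, with a steel bearing in its mouth, and two low rounded ears that stick out along the point's +x and -x axis (84 mm over the ears, ears 28 mm wide and 12 mm high). Grip it on the boss, across the ears' direction (along its y axis); 0.25 to 0.5 kg. This point is its centre, half-way up; z axis up; loose on the bench.
- key_bar_mid (a point): plain bright steel machine key, a bar 84 mm long (along the point's x axis), 20 mm wide (y) and 18 mm high; 0.15 to 0.3 kg. This point is its centre, half-way up; z axis up; loose on the bench.
- plate_large: fixed square plywood plate, 100 x 100 mm, 8 mm thick, with a flat black silhouette painted at the middle of its top: a ring, 66 mm outside with a 26 mm hole: the shape of the large bearing. Origin at the centre of the plate's underside (on the bench), z up; the silhouette's centre is 8 mm above the origin.
- plate_small: fixed square plywood plate, 100 x 100 mm, 8 mm thick, with a flat black silhouette painted at the middle of its top: a ring, 44 mm outside with a 13 mm hole: the shape of the small bearing. Origin at the centre of the plate's underside (on the bench), z up; the silhouette's centre is 8 mm above the origin.
- plate_flange: fixed square plywood plate, 100 x 100 mm, 8 mm thick, with a flat black silhouette painted at the middle of its top: a disc of 54 mm with two rounded ears, 88 mm over the ears, ears along the plate's x axis: the shape of the flange housing. Origin at the centre of the plate's underside (on the bench), z up; the silhouette's centre is 8 mm above the origin.
- plate_key: fixed square plywood plate, 100 x 100 mm, 8 mm thick, with a flat black silhouette painted at the middle of its top: a bar 88 mm x 24 mm along the plate's x axis: the shape of the key. Origin at the centre of the plate's underside (on the bench), z up; the silhouette's centre is 8 mm above the origin.
- oil_bottle: bystander: green plastic oil bottle, 60 mm diameter, 150 mm high, standing. Origin at the centre of its underside.
- carton: bystander: closed cardboard carton 100 x 120 x 70 mm (x, y, z). Origin at the centre of its underside.
Things that resemble listed ones, but are neither listed nor needed, are in the scene too. What is shaped like the plate_key but blue or red is not meant.

How it is judged:
By the outcome, as a careful person would: the job done as asked, in the order asked, and still so for the second after the job is handed in, with the robot touching nothing.
It also fails if it takes over 109 s, if anything falls off the work surface, if the arm or the gripper's body presses on something with over 40 N, if the wrist force passes 120 N, or if a joint passes its speed limit or range.

## Working session

There is one attempt and no reset: what is moved stays moved. The work goes in short steps, Python scripts to look and compute and a shell command to move; the robot and the scene stay as the last step left them, time stands still between calls to the robot, and variables do not carry over. Pictures are saved under pics/ and viewed, and the job is handed in when it is done.

```bash
mkdir -p pics
python3 - <<'E'
from cell import manip,cams,nets
import cv2
s=manip.sense();print(s)
for n in("scene","top"):
    im=cams.capture(n);cv2.imwrite(f"pics/{n}0.png",im);print(cams.camera_info(n))
E
```

```text
{'time_s': 0.0, 'qpos': array([ 1.50819372,  0.50186969, -0.42681514,  1.55145926,  0.22081689,
        1.13832118, -0.21033053]), 'joint_velocities': array([-0.00064686, -0.00064435, -0.00042983,  0.00153231,  0.00039293,
       -0.00082502,  0.00140808]), 'joint_torque': array([ 4.07444968e-04, -5.69518948e+01, -5.81589907e+00, -2.80944210e+01,
        1.06823750e-02,  1.18616101e-02, -3.61342495e-05]), 'position': array([ 207.78486376, -615.14685182,  230.2439421 ]), 'tcp_rot': array([-2.55137316e+00,  1.83097777e+00,  2.48373760e-03]), 'contact_force': array([-0.67660534,  0.35606141, -0.73676831]), 'torque': array([-0.01710337,  0.00455684,  0.01473644]), 'width': 1.0018236700020533}
{'vertical_fov': 42.19330144082589, 'cx': 289.2164016658279, 'cy': 203.1229090109276, 'R': array([[-0.62718664,  0.77886664, -0.0019168 ],
       [ 0.65033608,  0.52232927, -0.55157513],
       [-0.42860226, -0.34718712, -0.83412302]]), 't': array([ 332.02169887, -226.52288154, 1681.69889195])}
{'vertical_fov': 56.83510895083597, 'cx': 275.15768346861336, 'cy': 209.41400668815035, 'R': array([[-0.00193243, -0.99993054, -0.01162648],
       [-0.99698599,  0.00282821, -0.07753024],
       [ 0.07755773,  0.01144162, -0.99692221]]), 't': array([ -80.70025536,  469.67922191, 1039.16944023])}
```

View pics/scene0.png

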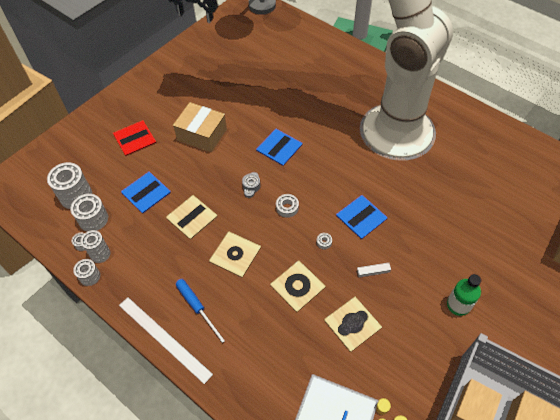

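View pics/top0.png

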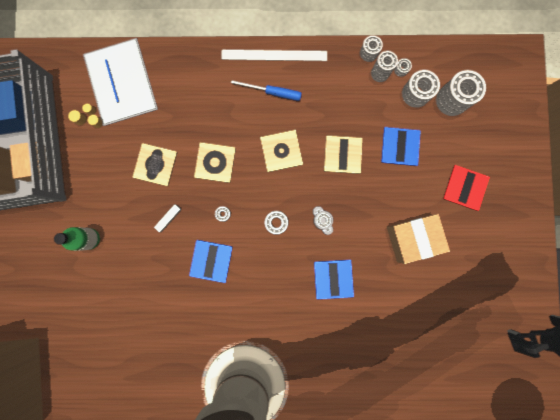

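The top view shows the loose parts: key at (167,218), small bearing (222,214), large bearing (276,222) and housing (323,220). The plates are flange (155,164), large (215,162), small (281,151) and key (343,155). The stacked bearings at top right are look-alikes. Next I'll measure everything in both cameras.

```bash
cat > h.py <<'E'
from cell import manip,cams,nets
import numpy as np,cv2
def K(n):
    i=cams.camera_info(n);f=210/np.tan(np.radians(i['vertical_fov'])/2);return f,i['cx'],i['cy'],np.array(i['R']),np.array(i['t'])
def w(n,u,v,z):
    f,cx,cy,R,t=K(n);d=R.T@np.array([(u-cx)/f,(v-cy)/f,1.]);c=-R.T@t
    return c+d*(z-c[2])/d[2]
def px(n,X):
    f,cx,cy,R,t=K(n);p=R@np.array(X,float)+t;return np.array([f*p[0]/p[2]+cx,f*p[1]/p[2]+cy])
def cont(n,mask,z):
    cs,_=cv2.findContours(mask.astype(np.uint8),cv2.RETR_EXTERNAL,cv2.CHAIN_APPROX_NONE)
    c=max(cs,key=cv2.contourArea)[:,0]
    return np.array([w(n,*p,z)[:2] for p in c]),c
E
python3 - <<'E'
from h import *
for n in("top","scene"):
    cams.capture(n)
    for l,z in [("bearing_large_mid",24),("bearing_small_mid",18),("flange_housing_mid",14),("key_bar_mid",18),("plate_large",8),("plate_small",8),("plate_flange",8),("plate_key",8)]:
        for r in nets.outline_of(l,n)[:5]:
            if r['region'].sum()<5: continue
            P,c=cont(n,r['region'],z)
            (x,y),(a,b),th=cv2.minAreaRect(P.astype(np.float32))
            print(n,l,round(r['confidence'],2),np.round(r['rect']),int(r['region'].sum()),"c %.1f %.1f size %.0f %.0f th %.1f"%(x,y,a,b,th))
print(manip.sense()['time_s'])
E
```

```text
top bearing_large_mid 0.66 [267. 210. 288. 233.] 288 c 434.3 -84.8 size 59 53 th 44.9
top bearing_large_mid 0.59 [195. 142. 235. 182.] 1272 c 599.1 82.5 size 102 98 th 82.5
top bearing_small_mid 0.5 [215. 205. 232. 219.] 159 c 457.4 60.3 size 38 38 th 0.4
top flange_housing_mid 0.68 [ 55. 228. 100. 252.] 883 c 391.7 461.4 size 124 63 th 89.9
top flange_housing_mid 0.65 [313. 206. 331. 235.] 366 c 437.9 -212.0 size 49 71 th 89.4
top key_bar_mid 0.68 [158. 207. 179. 230.] 231 c 446.2 212.4 size 21 80 th 45.5
top plate_large 0.86 [195. 143. 233. 183.] 1315 c 601.9 85.2 size 103 103 th 81.5
top plate_large 0.63 [268. 209. 290. 237.] 304 c 433.6 -84.6 size 58 60 th 44.8
top plate_small 0.56 [260. 132. 301. 172.] 1244 c 634.2 -98.8 size 101 100 th 11.7
top plate_flange 0.92 [131. 143. 178. 187.] 1297 c 597.9 253.8 size 102 103 th 75.9
top plate_key 0.94 [382. 128. 421. 166.] 1309 c 644.6 -431.5 size 104 102 th 83.6
top plate_key 0.92 [444. 166. 489. 212.] 1349 c 529.5 -606.0 size 102 101 th 70.1
top plate_key 0.92 [314. 260. 353. 296.] 1354 c 280.4 -239.9 size 100 100 th 3.6
top plate_key 
[... 643 characters left out ...]
53.1 217.9 size 30 86 th 47.1
scene plate_large 0.7 [270. 263. 326. 311.] 1456 c 605.8 89.3 size 102 101 th 81.9
scene plate_small 0.75 [209. 230. 263. 276.] 1365 c 638.0 -96.6 size 105 103 th 11.3
scene plate_flange 0.87 [325. 304. 382. 356.] 1586 c 600.0 256.5 size 103 102 th 74.8
scene plate_key 0.93 [115. 122. 156. 160.] 861 c 533.3 -602.5 size 106 103 th 69.7
scene plate_key 0.79 [168. 201. 214. 239.] 1061 c 627.5 -267.8 size 100 99 th 86.4
scene plate_key 0.73 [118. 172. 172. 214.] 1079 c 648.2 -427.5 size 106 101 th 83.6
scene plate_key 0.7 [256. 130. 301. 168.] 924 c 284.8 -235.4 size 107 102 th 2.1
scene plate_key 0.55 [337. 198. 388. 238.] 1208 c 334.3 98.9 size 105 105 th 79.2
1.0
```

```bash
cat >> h.py <<'E'
def rect(n,im,c,z,half=65,s=0.25,th=0):
    # rectified view: image right = +y world neg (right=-y), up=+x ; s mm/px
    N=int(2*half/s);g=np.array([[-half,-half],[half,-half],[half,half],[-half,half]],float)
    src=[];dst=[]
    for a,b in g:
        src.append(px(n,[c[0]-b,c[1]-a,z]));dst.append([(a+half)/s,(b+half)/s])
    H=cv2.getPerspectiveTransform(np.float32(src),np.float32(dst));return cv2.warpPerspective(im,H,(N,N),flags=cv2.INTER_CUBIC)
E
python3 - <<'E'
from h import *
P={"large":(604,87),"small":(636,-98),"flange":(599,255),"key":(625,-269)}
Q={"bl":(438,-80),"bs":(461,64),"fh":(440,-210),"kb":(448,215)}
Z={"bl":24,"bs":18,"fh":12,"kb":18}
rows=[]
for n in("top","scene"):
    im=cv2.imread(f"pics/{n}0.png")
    a=[rect(n,im,c,8,s=0.65) for c in P.values()];b=[rect(n,im,Q[k],Z[k],s=.65) for k in Q]
    rows+= [np.hstack(a),np.hstack(b)]
    for k,c in P.items():
        r=rect(n,im,c,8,half=48,s=0.25);g=r.max(2)
        m=(g<100).astype(np.uint8)
        nc,lab,st,ce=cv2.connectedComponentsWithStats(m);
        i=1+np.argmax(st[1:,4]);mm=(lab==i)
        cs,_=cv2.findContours(mm.astype(np.uint8),cv2.RETR_EXTERNAL,cv2.CHAIN_APPROX_NONE);C=max(cs,key=cv2.contourArea)
        M=cv2.moments(C);u,v=M['m10']/M['m00'],M['m01']/M['m00']
        an=.5*np.arctan2(2*M['mu11'],M['mu20']-M['mu02'])
        # image right=-y, down=-x: dir (cos,sin)-> x=-sin,y=-cos
        yaw=np.degrees(np.arctan2(-np.cos(an),-np.sin(an)))%180
        # pixel i center -> a=(i)*s-half
        x=c[0]-(v*.25-48);y=c[1]-(u*.25-48)
        (_, wh, _)=cv2.minAreaRect(C)
        print(n,k,"%.1f %.1f yaw %.1f"%(x,y,yaw),np.round(np.array(wh)*.25,1))
cv2.imwrite("pics/rect.png",np.vstack([np.hstack(rows[:0]+[rows[0]]),rows[1],rows[2]])[:600])
cv2.imwrite("pics/rect2.png",rows[3]);cv2.imwrite("pics/rect1.png",np.vstack([rows[1],rows[3]]))
E
```

```text
top large 603.8 87.3 yaw 161.7 [60.2 60.5]
top small 635.7 -98.5 yaw 89.5 [38.  38.2]
top flange 597.3 255.7 yaw 165.4 [78.1 49.6]
top key 624.6 -270.1 yaw 176.1 [19.7 83.1]
scene large 604.4 86.7 yaw 135.4 [62.6 63.5]
scene small 636.3 -99.1 yaw 109.9 [40.2 40.8]
scene flange 599.1 254.5 yaw 165.6 [80.5 51.4]
scene key 625.2 -270.4 yaw 176.1 [22.1 85.9]
```

View pics/rect1.png

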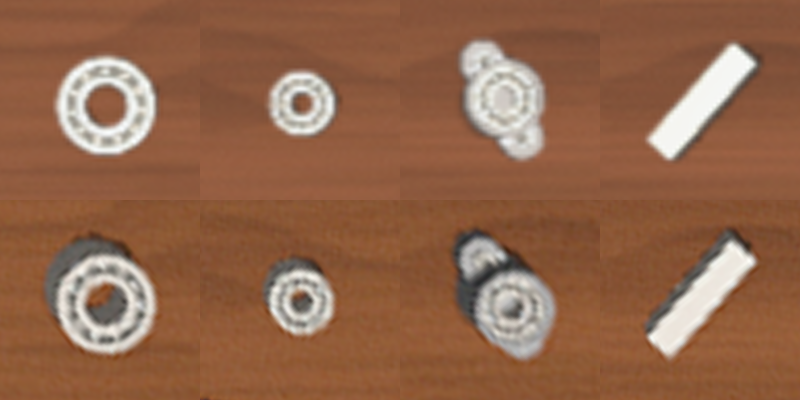

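View pics/rect.png

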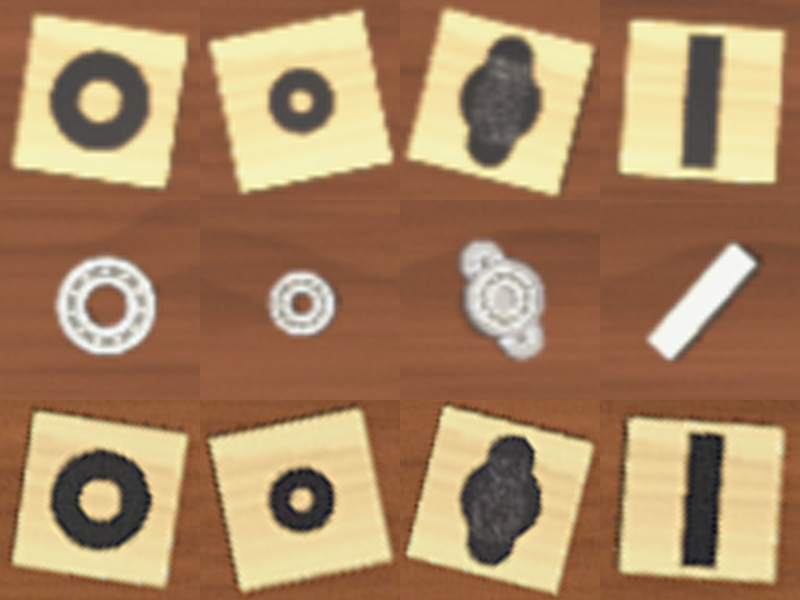

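Run:
```python
from h import *
Q={"bl":(435,-84,24),"bs":(459,62,18),"fh":(440,-212,20),"kb":(450,214,18)}
out=[]
for n in("top","scene"):
    im=cv2.imread(f"pics/{n}0.png")
    for k,(x0,y0,z) in Q.items():
      for zz in ([28,12] if k=="fh" else [z]):
        r=rect(n,im,(x0,y0),zz,half=60,s=0.25);mn=r.min(2)
        m=(cv2.GaussianBlur(mn,(0,0),2)>115).astype(np.uint8)
        cs,_=cv2.findContours(m,cv2.RETR_EXTERNAL,cv2.CHAIN_APPROX_NONE);C=max(cs,key=cv2.contourArea)
        M=cv2.moments(C);u,v=M['m10']/M['m00'],M['m01']/M['m00']
        an=.5*np.arctan2(2*M['mu11'],M['mu20']-M['mu02'])
        yaw=np.degrees(np.arctan2(-np.cos(an),-np.sin(an)))%180
        (ru,rv),wh,_=cv2.minAreaRect(C)
        f=lambda u,v:(round(x0-(v*.25-60),1),round(y0-(u*.25-60),1))
        print(n,k,zz,"mom",f(u,v),"rect",f(ru,rv),"yaw %.1f"%yaw,np.round(np.array(wh)*.25,1))
        cv2.drawContours(r,[C],-1,(0,0,255),1);out.append(cv2.resize(r,(160,160)))
cv2.imwrite("pics/pc.png",np.vstack([np.hstack(out[:5]),np.hstack(out[5:])]))
```

```text
top bl 24 mom (434.5, -83.7) rect (434.8, -83.4) yaw 74.5 [64.5 65.8]
top bs 18 mom (458.9, 63.1) rect (459.1, 63.0) yaw 71.9 [42.2 43. ]
top fh 28 mom (440.2, -210.6) rect (441.0, -210.7) yaw 27.8 [79.9 50.7]
top fh 12 mom (441.0, -212.3) rect (441.8, -212.5) yaw 27.8 [81.1 51.5]
top kb 18 mom (447.3, 214.3) rect (447.2, 214.3) yaw 138.6 [23.7 87.1]
scene bl 24 mom (435.8, -83.5) rect (435.8, -83.5) yaw 49.3 [65.5 64.2]
scene bs 18 mom (460.3, 63.5) rect (460.4, 63.6) yaw 38.8 [43.9 41.6]
scene fh 28 mom (440.0, -211.6) rect (440.8, -210.6) yaw 18.1 [50.9 52.4]
scene fh 12 mom (431.9, -220.0) rect (432.6, -218.9) yaw 18.2 [51.6 53.1]
scene kb 18 mom (449.1, 214.4) rect (449.2, 214.5) yaw 138.8 [23.8 86.7]
```

View pics/pc.png

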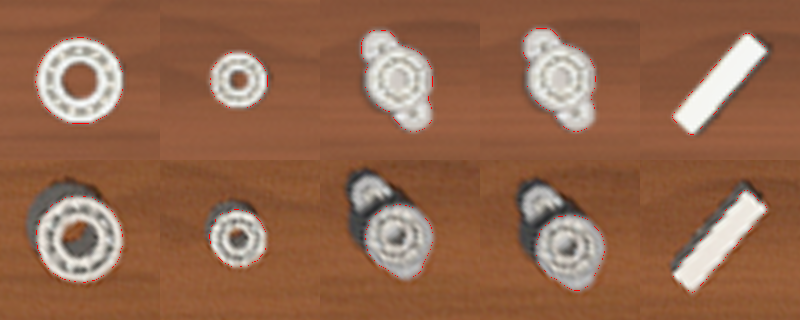

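Run:
```python
from h import *
from scipy.optimize import minimize
S=6
def render(n,x,y,yaw,off,sh):
    c,s=np.cos(yaw),np.sin(yaw);m=np.zeros(sh,np.uint8)
    t=np.linspace(0,2*np.pi,48)
    def hull(pts,zs):
        P=[px(n,[x+c*a-s*b,y+s*a+c*b,z]) for a,b in pts for z in zs]
        P=((np.array(P)-off+0.5)*S-0.5).astype(np.float32)
        cv2.fillConvexPoly(m,np.round(cv2.convexHull(P)).astype(np.int32),255)
    hull([(25*np.cos(q),25*np.sin(q)) for q in t],(0,28))
    e=[(28+14*np.cos(q),14*np.sin(q)) for q in t]+[(-28+14*np.cos(q),14*np.sin(q)) for q in t]
    hull(e,(0,12))
    return m
for n in("top","scene"):
    im=cv2.imread(f"pics/{n}0.png");p=px(n,[440,-212,12]).astype(int);off=p-25
    cr=im[off[1]:off[1]+50,off[0]:off[0]+50]
    big=cv2.resize(cr,None,fx=S,fy=S,interpolation=cv2.INTER_CUBIC).astype(float)
    if n=="top": ev=cv2.GaussianBlur(big.min(2),(0,0),3)-115
    else:
        sat=big.max(2)-big.min(2); ev=45-cv2.GaussianBlur(sat,(0,0),3)   # low saturation = part or shade
    ev=np.tanh(ev/15)
    f=lambda v:-(np.where(render(n,v[0],v[1],v[2],off,ev.shape)>0,1,-1)*ev).mean()
    best=min((minimize(f,[440,-211,np.radians(a)],method="Nelder-Mead",options=dict(initial_simplex=[[440,-211,np.radians(a)],[445,-211,np.radians(a)],[440,-206,np.radians(a)],[440,-211,np.radians(a+10)]])) for a in(20,27,35)),key=lambda r:r.fun)
    print(n,best.x[:2].round(1),np.degrees(best.x[2]).round(1),best.fun)
    o=np.clip(big,0,255).astype(np.uint8)
    cs,_=cv2.findContours(render(n,*best.x,off,ev.shape),cv2.RETR_EXTERNAL,cv2.CHAIN_APPROX_NONE);cv2.drawContours(o,cs,-1,(0,0,255),1)
    cv2.imwrite(f"pics/fh_{n}.png",o)
a=cv2.imread("pics/fh_top.png");b=cv2.imread("pics/fh_scene.png");cv2.imwrite("pics/fh.png",np.hstack([a,b]))
```

```text
Traceback (most recent call last):
  File "h.py", line 9, in px
    f,cx,cy,R,t=K(n);p=R@np.array(X,float)+t;return np.array([f*p[0]/p[2]+cx,f*p[1]/p[2]+cy])
                ~^^^
  File "h.py", line 4, in K
    i=cams.camera_info(n);f=210/np.tan(np.radians(i['vertical_fov'])/2);return f,i['cx'],i['cy'],np.array(i['R']),np.array(i['t'])
ValueError: time passes only in moves, steps and waits
```

```bash
sed -i 's/^def K(n):/import functools\n@functools.lru_cache(None)\ndef K(n):/' h.py
cat > fh.py <<'E'
from h import *
from scipy.optimize import minimize
S=6
def render(n,x,y,yaw,off,sh,z0=0):
    c,s=np.cos(yaw),np.sin(yaw);m=np.zeros(sh,np.uint8)
    t=np.linspace(0,2*np.pi,48)
    def hull(pts,zs):
        P=[px(n,[x+c*a-s*b,y+s*a+c*b,z+z0]) for a,b in pts for z in zs]
        P=((np.array(P)-off+0.5)*S-0.5).astype(np.float32)
        cv2.fillConvexPoly(m,np.round(cv2.convexHull(P)).astype(np.int32),255)
    hull([(25*np.cos(q),25*np.sin(q)) for q in t],(0,28))
    e=[(28+14*np.cos(q),14*np.sin(q)) for q in t]+[(-28+14*np.cos(q),14*np.sin(q)) for q in t]
    hull(e,(0,12))
    return m
E
python3 - <<'E'
from fh import *
for n in("top","scene"):
    im=cv2.imread(f"pics/{n}0.png");p=px(n,[440,-212,12]).astype(int);off=p-25
    cr=im[off[1]:off[1]+50,off[0]:off[0]+50]
    big=cv2.resize(cr,None,fx=S,fy=S,interpolation=cv2.INTER_CUBIC).astype(float)
    if n=="top": ev=cv2.GaussianBlur(big.min(2),(0,0),3)-115
    else:
        sat=big.max(2)-big.min(2); ev=45-cv2.GaussianBlur(sat,(0,0),3)
    ev=np.tanh(ev/15)
    f=lambda v:-(np.where(render(n,v[0],v[1],v[2],off,ev.shape)>0,1,-1)*ev).mean()
    best=min((minimize(f,[440,-211,np.radians(a)],method="Nelder-Mead",options=dict(maxiter=80,initial_simplex=[[440,-211,np.radians(a)],[445,-211,np.radians(a)],[440,-206,np.radians(a)],[440,-211,np.radians(a+10)]])) for a in(20,32)),key=lambda r:r.fun)
    print(n,best.x[:2].round(1),np.degrees(best.x[2]).round(1),best.fun)
    o=np.clip(big,0,255).astype(np.uint8)
    cs,_=cv2.findContours(render(n,*best.x,off,ev.shape),cv2.RETR_EXTERNAL,cv2.CHAIN_APPROX_NONE);cv2.drawContours(o,cs,-1,(0,0,255),1)
    cv2.imwrite(f"pics/fh_{n}.png",o)
a=cv2.imread("pics/fh_top.png");b=cv2.imread("pics/fh_scene.png");cv2.imwrite("pics/fh.png",np.hstack([a,b]))
print(manip.sense()['time_s'])
E
```

```text
top [ 440.6 -211.9] 27.8 -0.9823234922763271
scene [ 441.7 -211.7] 26.8 -0.9735347438084923
1.0
```

View pics/fh.png

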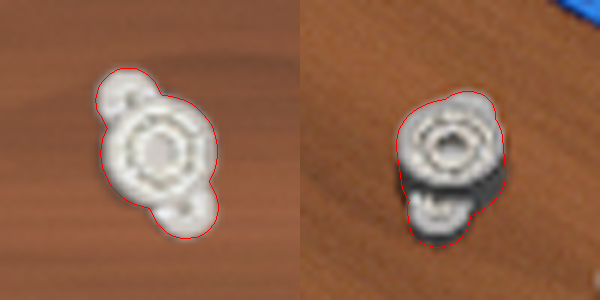

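```bash
cat > go.py <<'E'
import sys
from h import *
from scipy.spatial.transform import Rotation as Ro
s=manip.sense();R=Ro.from_rotvec(s['tcp_rot']).as_matrix();p=s['position']
yaw=np.degrees(np.arctan2(R[1,0],R[0,0]))
print("t %.2f pos %s yaw %.1f tilt %.2f F %s w %.3f"%(s['time_s'],p.round(1),yaw,np.degrees(np.arccos(-R[2,2])),s['contact_force'].round(1),s['width']),"q",s['qpos'].round(2))
for a in sys.argv[1:]:
    x,y,z,t=map(float,a.split(','));d=R.T@(np.array([x,y,z])-p)/1000
    tw=-np.radians((t-yaw+180)%360-180)
    print(a,"-> shift",d.round(4),"twist",tw.round(3),"rows>=%.1f"%max(np.linalg.norm(d)/.0417,abs(np.degrees(tw))/7.16))
E
python3 go.py 435.2,-83.6,140,-11
```

```text
t 1.00 pos [ 208.1 -615.8  231.3] yaw -71.3 tilt 0.00 F [-0.1  0.6 -0.7] w 1.001 q [ 1.51  0.5  -0.43  1.55  0.22  1.14 -0.21]
435.2,-83.6,140,-11 -> shift [-0.4315 -0.3855  0.0913] twist -1.053 rows>=14.0
```

```bash
python3 -m inch '[[-0.03,-0.027,0.006,-0.08,1],[-0.06,-0.054,0.012,-0.16,1],[-0.09,-0.081,0.018,-0.24,1],[-0.12,-0.107,0.025,-0.32,1],[-0.15,-0.134,0.031,-0.4,1],[-0.18,-0.161,0.038,-0.48,1],[-0.21,-0.188,0.044,-0.56,1],[-0.24,-0.214,0.05,-0.64,1],[-0.27,-0.241,0.057,-0.72,1],[-0.3,-0.268,0.063,-0.8,1],[-0.33,-0.295,0.07,-0.88,1],[-0.36,-0.322,0.076,-0.95,1]]' 60; python3 go.py 435.2,-83.6,60,-11
```

```text
time_s: 2.0
position: [398.3, -170.2, 155.4]
tcp_rot: [3.107, -0.456, 0.001]
contact_force: [0.6, -0.5, -0.4]
width: 1.003
t 2.00 pos [ 398.3 -170.2  155.4] yaw -16.7 tilt 0.08 F [ 0.6 -0.5 -0.4] w 1.003 q [ 1.08  0.28 -0.83  2.13  0.28  0.84 -0.21]
435.2,-83.6,60,-11 -> shift [ 0.0103 -0.0936  0.0953] twist -0.1 rows>=3.2
```

```bash
python3 -m inch '[[0.003,-0.03,0.02,-0.03,1],[0.006,-0.06,0.05,-0.07,1],[0.01,-0.085,0.08,-0.1,1],[0.0103,-0.0936,0.095,-0.1,1],[0.0103,-0.0936,0.095,-0.1,1],[0.0103,-0.0936,0.095,-0.1,1]]'; python3 go.py 435.2,-83.6,4,-11
```

```text
time_s: 2.5
position: [434.8, -82.8, 60.0]
tcp_rot: [3.127, -0.297, -0.002]
contact_force: [-0.6, -0.1, 2.1]
width: 1.003
t 2.50 pos [434.8 -82.8  60. ] yaw -10.9 tilt 0.06 F [-0.6 -0.1  2.1] w 1.003 q [ 0.75  0.49 -0.73  2.17  0.53  0.67 -0.55]
435.2,-83.6,4,-11 -> shift [0.0006 0.0007 0.056 ] twist 0.003 rows>=1.3
```

```bash
python3 -m inch '[[0.0006,0.0007,0.02,0,1],[0.0006,0.0007,0.036,0,1],[0.0006,0.0007,0.048,0,1],[0.0006,0.0007,0.056,0,1],[0.0006,0.0007,0.056,0,1],[0.0006,0.0007,0.056,0,1]]' 50; python3 -m inch '[[0,0,0,0,0.9],[0,0,0,0,0.8],[0,0,0,0,0.7],[0,0,0,0,0.6],[0,0,0,0,0.4],[0,0,0,0,0.4],[0,0,0,0,0.4],[0,0,0,0,0.4]]' 50;  python3 go.py 435.2,-83.6,100,-11
```

```text
time_s: 3.0
position: [435.5, -84.7, 4.7]
tcp_rot: [3.126, -0.3, -0.0]
contact_force: [0.7, -0.0, -0.5]
width: 1.002
time_s: 3.67
position: [436.2, -85.2, 6.0]
tcp_rot: [3.125, -0.3, 0.002]
contact_force: [-3.1, 0.1, 11.0]
width: 0.704
t 3.67 pos [436.2 -85.2   6. ] yaw -11.0 tilt 0.17 F [-3.1  0.1 11. ] w 0.704 q [ 0.66  0.59 -0.62  2.18  0.66  0.56 -0.65]
435.2,-83.6,100,-11 -> shift [-0.0011 -0.0011 -0.094 ] twist 0.001 rows>=2.3
```

```bash
python3 -m inch '[[0,0,-0.006,0,0.4],[0,0,-0.02,0,0.4],[0,0,-0.04,0,0.4],[0,0,-0.06,0,0.4],[0,0,-0.075,0,0.4],[0,0,-0.08,0,0.4],[0,0,-0.08,0,0.4]]';  python3 go.py 604.1,87,85,8
python3 - <<'E'
from h import *
ims=[cams.capture(n) for n in("scene","top")];cv2.imwrite("pics/a1.png",np.hstack(ims)[:, :]);
c=[ims[0][120:300,220:400],ims[1][130:310,180:360]];cv2.imwrite("pics/a1.png",cv2.resize(np.hstack(c),None,fx=2,fy=2))
E
```

```text
time_s: 4.25
position: [436.8, -85.4, 87.1]
tcp_rot: [3.124, -0.3, 0.006]
contact_force: [1.4, -0.5, -3.6]
width: 0.705
t 4.25 pos [436.8 -85.4  87.1] yaw -11.0 tilt 0.29 F [ 1.4 -0.5 -3.6] w 0.705 q [ 0.8   0.44 -0.78  2.16  0.48  0.72 -0.5 ]
604.1,87,85,8 -> shift [ 0.1313 -0.2011  0.002 ] twist -0.331 rows>=5.8
```

View pics/a1.png

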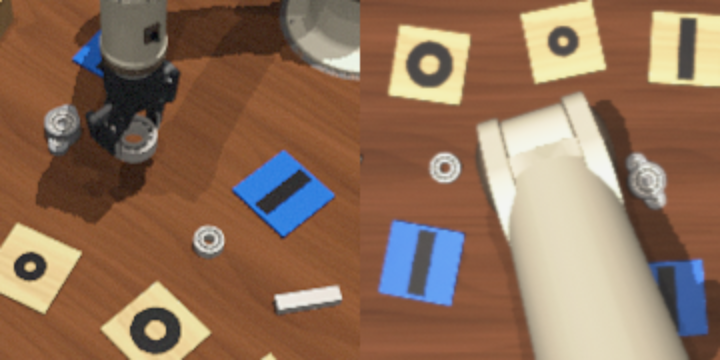

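```bash
python3 -m inch '[[0.01,-0.015,0,0,0.4],[0.026,-0.04,0,0,0.4],[0.045,-0.07,0,0,0.4],[0.065,-0.1,0,0,0.4],[0.085,-0.13,0.01,0,0.4],[0.105,-0.16,0.02,0,0.4],[0.12,-0.183,0.03,0,0.4],[0.128,-0.195,0.04,0,0.4],[0.1315,-0.1998,0.045,0,0.4],[0.1315,-0.1998,0.045,0,0.4],[0.1315,-0.1998,0.045,0,0.4]]';  python3 go.py 604.1,85.7,20,-11
```

```text
time_s: 5.27
position: [600.9, 84.8, 38.5]
tcp_rot: [3.123, -0.3, -0.005]
contact_force: [0.7, -0.8, -3.4]
width: 0.702
t 5.27 pos [600.9  84.8  38.5] yaw -11.0 tilt 0.31 F [ 0.7 -0.8 -3.4] w 0.702 q [ 0.3   0.75 -0.67  1.78  0.61  0.84 -0.85]
604.1,85.7,20,-11 -> shift [ 0.003  -0.0015  0.0185] twist 0.0 rows>=0.5
```

```bash
python3 -m inch '[[0.003,-0.0015,0.006,0,0.4],[0.003,-0.0015,0.012,0,0.4],[0.003,-0.0015,0.0165,0,0.4],[0.003,-0.0015,0.0165,0,0.4],[0.003,-0.0015,0.0165,0,0.4]]';  python3 go.py 604.1,85.7,16,-11;python3 - <<'E'
from h import *
ims=[cams.capture(n) for n in("scene","top")]
p=px("scene",[604,87,20]).astype(int);q=px("top",[604,87,20]).astype(int)
c=[ims[0][p[1]-45:p[1]+45,p[0]-60:p[0]+60],ims[1][q[1]-45:q[1]+45,q[0]-60:q[0]+60]];cv2.imwrite("pics/a2.png",cv2.resize(np.vstack(c),None,fx=3.3,fy=3.3))
E
```

```text
time_s: 5.68
position: [603.6, 85.0, 21.7]
tcp_rot: [3.122, -0.301, -0.006]
contact_force: [0.3, -0.0, -3.1]
width: 0.702
t 5.68 pos [603.6  85.   21.7] yaw -11.0 tilt 0.35 F [ 0.3 -0.  -3.1] w 0.702 q [ 0.29  0.77 -0.65  1.77  0.62  0.82 -0.86]
604.1,85.7,16,-11 -> shift [ 0.0003 -0.0008  0.0057] twist -0.0 rows>=0.1
```

View pics/a2.png

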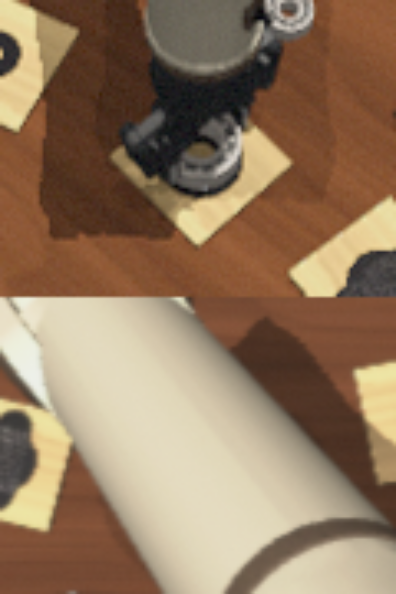

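```bash
python3 -m inch '[[0.0003,-0.0008,0.002,0,0.4],[0.0003,-0.0008,0.004,0,0.4],[0.0003,-0.0008,0.0055,0,0.4],[0.0003,-0.0008,0.0065,0,0.4],[0.0003,-0.0008,0.0065,0,0.4]]';  python3 go.py 604.1,85.7,13,-11
```

```text
time_s: 6.2
position: [604.4, 86.1, 15.5]
tcp_rot: [3.123, -0.3, -0.005]
contact_force: [-0.6, -0.3, -4.1]
width: 0.702
t 6.20 pos [604.4  86.1  15.5] yaw -11.0 tilt 0.32 F [-0.6 -0.3 -4.1] w 0.702 q [ 0.28  0.78 -0.65  1.77  0.63  0.81 -0.87]
604.1,85.7,13,-11 -> shift [-0.0002  0.0005  0.0025] twist 0.0 rows>=0.1
```

```bash
python3 -m inch '[[0,0.0005,0.0007,0,0.4],[0,0.0005,0.0014,0,0.4],[0,0.0005,0.0018,0,0.4],[0,0.0005,0.0018,0,0.4]]'; python3 -m inch '[[0,0,0.0007,0,0.4],[0,0,0.001,0,0.4],[0,0,0.001,0,0.4]]'; python3 go.py
```

```text
time_s: 6.53
position: [604.3, 85.6, 14.2]
tcp_rot: [3.122, -0.3, -0.005]
contact_force: [-3.0, -0.9, 3.5]
width: 0.7
time_s: 6.78
position: [604.3, 85.6, 14.2]
tcp_rot: [3.121, -0.3, -0.004]
contact_force: [-5.2, -1.1, 9.1]
width: 0.706
t 6.78 pos [604.3  85.6  14.2] yaw -11.0 tilt 0.36 F [-5.2 -1.1  9.1] w 0.706 q [ 0.28  0.78 -0.65  1.77  0.63  0.81 -0.87]
```

```bash
python3 -m inch '[[0,0,0,0,0.73],[0,0,0,0,0.76],[0,0,0,0,0.8],[0,0,0,0,0.86],[0,0,0,0,0.95],[0,0,0,0,1],[0,0,0,0,1]]'; python3 -m inch '[[0,0,-0.01,0,1],[0,0,-0.03,0,1],[0,0,-0.06,0,1],[0,0,-0.09,0,1],[0,0,-0.1,0,1],[0,0,-0.1,0,1]]'; python3 go.py 459.6,63.3,60,-11;python3 - <<'E'
from h import *
ims=[cams.capture(n) for n in("scene","top")]
o=[]
for n,im in zip(("scene","top"),ims):
    o.append(rect(n,im,(604,87),32,s=.33));o.append(rect(n,im,(604,87),8,s=.33))
cv2.imwrite("pics/a3.png",np.vstack([np.hstack(o[:2]),np.hstack(o[2:])])[:, :][:800])
cv2.imwrite("pics/a3.png",np.hstack([o[0],o[2]]))
E
```

```text
time_s: 7.37
position: [604.3, 85.6, 14.1]
tcp_rot: [3.122, -0.3, -0.004]
contact_force: [-1.4, 0.0, 0.0]
width: 0.998
time_s: 7.87
position: [607.2, 87.0, 118.2]
tcp_rot: [3.123, -0.3, 0.006]
contact_force: [-0.1, 0.5, 0.3]
width: 1.004
t 7.87 pos [607.2  87.  118.2] yaw -11.0 tilt 0.33 F [-0.1  0.5  0.3] w 1.004 q [ 0.35  0.65 -0.74  1.73  0.52  0.97 -0.79]
459.6,63.3,60,-11 -> shift [-0.1406  0.0512  0.0578] twist 0.0 rows>=3.8
```

View pics/a3.png

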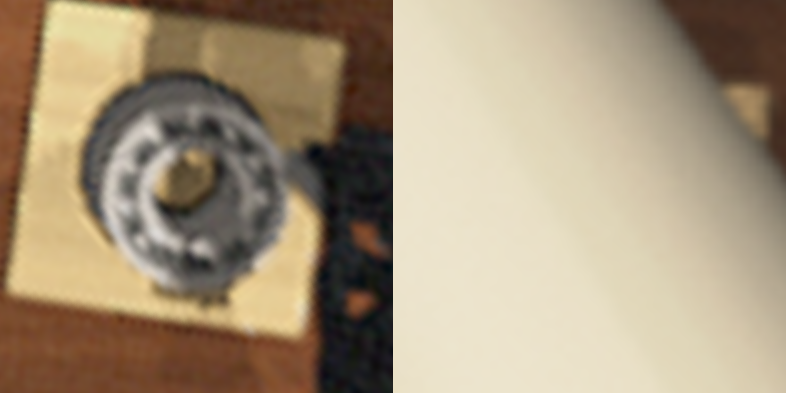

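```bash
python3 -m inch '[[-0.03,0.01,0,0,1],[-0.06,0.022,0.005,0,1],[-0.09,0.033,0.02,0,1],[-0.12,0.044,0.04,0,1],[-0.135,0.049,0.052,0,1],[-0.1406,0.0512,0.058,0,1],[-0.1406,0.0512,0.058,0,1],[-0.1406,0.0512,0.058,0,1]]'; python3 go.py 459.6,63.3,4,-11;python3 - <<'E'
from h import *
im=cams.capture("top")
r=rect("top",im,(604,87),32,half=60,s=.25)
o=rect("top",im,(459.6,63.3),18,half=60,s=.25)
cv2.imwrite("pics/a4.png",cv2.resize(np.hstack([r,o]),None,fx=.8,fy=.8))
E
```

```text
time_s: 8.63
position: [457.6, 62.3, 56.7]
tcp_rot: [3.122, -0.3, -0.003]
contact_force: [0.5, -0.4, -0.3]
width: 1.0
t 8.63 pos [457.6  62.3  56.7] yaw -11.0 tilt 0.33 F [ 0.5 -0.4 -0.3] w 1.000 q [ 0.42  0.53 -0.73  2.13  0.56  0.69 -0.89]
459.6,63.3,4,-11 -> shift [ 0.0019 -0.0017  0.0526] twist 0.0 rows>=1.3
```

View pics/a4.png

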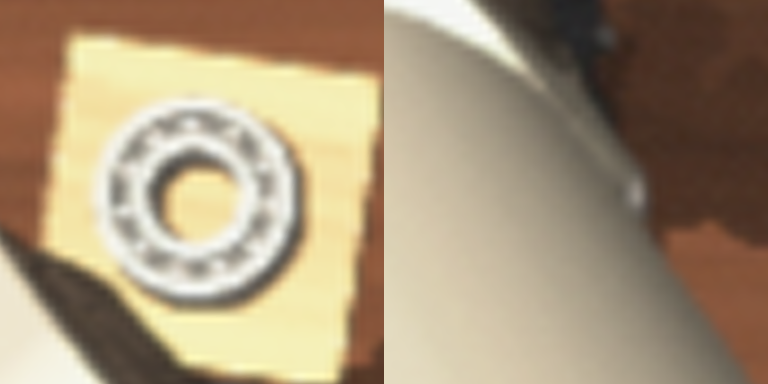

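```bash
python3 -m inch '[[0.0019,-0.0017,0.02,0,1],[0.0019,-0.0017,0.035,0,1],[0.0019,-0.0017,0.045,0,1],[0.0019,-0.0017,0.052,0,1],[0.0019,-0.0017,0.0526,0,1],[0.0019,-0.0017,0.0526,0,1]]'; python3 -m inch '[[0,0,0,0,0.8],[0,0,0,0,0.7],[0,0,0,0,0.6],[0,0,0,0,0.5],[0,0,0,0,0.4],[0,0,0,0,0.2],[0,0,0,0,0.2],[0,0,0,0,0.2],[0,0,0,0,0.2]]' 40;  python3 go.py 459.6,63.3,4,-11
```

```text
time_s: 9.18
position: [461.2, 64.0, 4.6]
tcp_rot: [3.123, -0.3, -0.001]
contact_force: [-0.1, 0.1, 0.3]
width: 1.0
time_s: 9.93
position: [461.4, 64.0, 5.3]
tcp_rot: [3.122, -0.3, 0.0]
contact_force: [-0.7, -0.3, 6.9]
width: 0.448
t 9.93 pos [461.4  64.    5.3] yaw -11.0 tilt 0.29 F [-0.7 -0.3  6.9] w 0.448 q [ 0.33  0.62 -0.64  2.13  0.67  0.6  -0.98]
459.6,63.3,4,-11 -> shift [-0.0017  0.001   0.0013] twist 0.0 rows>=0.1
```

```bash
python3 -m inch '[[0,0,-0.006,0,0.2],[0,0,-0.02,0,0.2],[0,0,-0.04,0,0.2],[0,0,-0.06,0,0.2],[0,0,-0.08,0,0.2],[0,0,-0.085,0,0.2],[0,0,-0.085,0,0.2]]';  python3 go.py 636.2,-97.8,45,-11
python3 - <<'E'
from h import *
for n,zz in (("top",32),("scene",32)):
    im=cams.capture(n);cv2.imwrite(f"pics/{n}5.png",im)
    r=rect(n,im,(604,87),zz,half=60,s=.25);cv2.imwrite(f"pics/r5{n}.png",r)
a=cv2.imread("pics/r5top.png");b=cv2.imread("pics/r5scene.png");cv2.imwrite("pics/a5.png",cv2.resize(np.hstack([a,b]),None,fx=.8,fy=.8))
E
```

```text
time_s: 10.52
position: [462.8, 64.2, 91.8]
tcp_rot: [3.122, -0.301, 0.006]
contact_force: [-0.4, -0.3, -1.7]
width: 0.443
t 10.52 pos [462.8  64.2  91.8] yaw -11.0 tilt 0.36 F [-0.4 -0.3 -1.7] w 0.443 q [ 0.46  0.47 -0.79  2.1   0.5   0.76 -0.84]
636.2,-97.8,45,-11 -> shift [0.201  0.1257 0.0482] twist -0.0 rows>=5.8
```

View pics/a5.png

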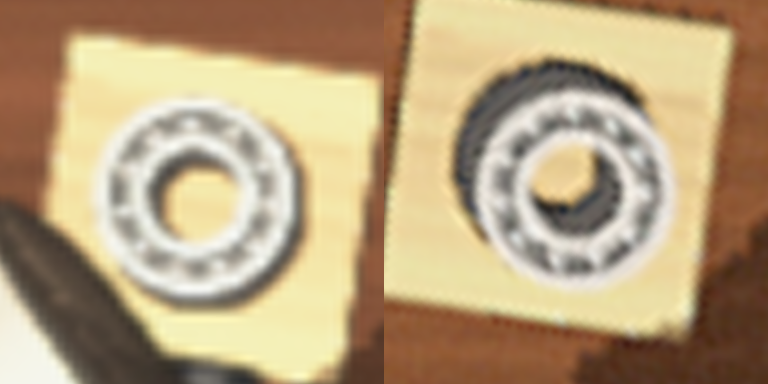

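```bash
cat > fitring.py <<'E'
from h import *
from scipy.optimize import minimize
def fit(n,im,x0,y0,z,D,d,base=8):
    # fit top-face annulus (outer D, bore d) : bright low-saturation
    r=rect(n,im,(x0,y0),z,half=60,s=.25).astype(float)
    ev=np.tanh((cv2.GaussianBlur(r[...,0],(0,0),2)-150-0)/20) if base is None else np.tanh((cv2.GaussianBlur(r.min(2)-0.9*(r.max(2)-r.min(2)),(0,0),2)-110)/20)
    jj,ii=np.meshgrid(np.arange(480),np.arange(480));X=x0-(ii*.25-60);Y=y0-(jj*.25-60)
    W=None
    def f(v):
        q=np.hypot(X-v[0],Y-v[1]);ins=1/(1+np.exp((q-D/2)/.5));
        wt=(q<D/2+5)&(q>d/2+2)&((q>D/2-4))
        return -(ev*(2*ins-1))[wt].mean()
    best=min((minimize(f,[x0+a,y0+b],method="Nelder-Mead",options=dict(initial_simplex=[[x0+a,y0+b],[x0+a+3,y0+b],[x0+a,y0+b+3]])) for a in(-2,2) for b in(-2,2)),key=lambda o:o.fun)
    o=r.astype(np.uint8).copy();cv2.circle(o,(int((y0-best.x[1]+60)*4),int((x0-best.x[0]+60)*4)),int(D*2),(0,0,255),1)
    return best.x.round(1),round(best.fun,3),o
E
python3 - <<'E'
from fitring import *
o=[]
for n,f in(("top","top5"),("scene","scene5")):
    im=cv2.imread(f"pics/{f}.png");a=fit(n,im,604,87,32,62,30);print(n,a[:2]);o.append(a[2])
    im=cv2.imread(f"pics/{n}0.png");a=fit(n,im,435.2,-83.6,24,62,30);print(n,a[:2]);o.append(a[2])
cv2.imwrite("pics/a6.png",cv2.resize(np.hstack(o),(800,200)))
E
```

```text
top (array([601.7,  86.6]), np.float64(-0.448))
top (array([434.4, -83.9]), np.float64(-0.741))
scene (array([604.5,  86.8]), np.float64(-0.602))
scene (array([436. , -83.3]), np.float64(-0.724))
```

View pics/a6.png

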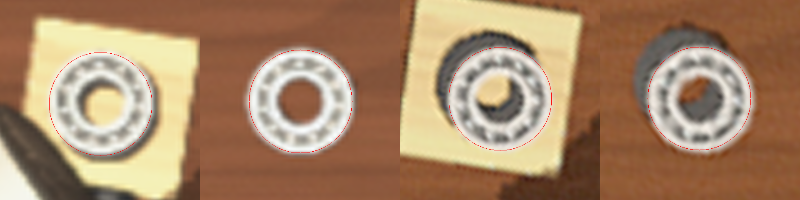

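```bash
python3 -m inch '[[0.01,0.006,0,0,0.2],[0.03,0.019,0,0,0.2],[0.055,0.034,0,0,0.2],[0.08,0.05,0,0,0.2],[0.105,0.066,0.005,0,0.2],[0.13,0.081,0.015,0,0.2],[0.155,0.097,0.025,0,0.2],[0.178,0.111,0.035,0,0.2],[0.194,0.121,0.045,0,0.2],[0.201,0.1257,0.048,0,0.2],[0.201,0.1257,0.048,0,0.2],[0.201,0.1257,0.048,0,0.2]]';  python3 go.py 636.2,-97.8,18,-11
```

```text
time_s: 11.62
position: [633.3, -97.7, 41.5]
tcp_rot: [3.122, -0.301, -0.004]
contact_force: [-0.1, 0.2, -2.4]
width: 0.45
t 11.62 pos [633.3 -97.7  41.5] yaw -11.0 tilt 0.31 F [-0.1  0.2 -2.4] w 0.450 q [ 0.57  0.78 -0.66  1.69  0.6   0.89 -0.53]
636.2,-97.8,18,-11 -> shift [ 0.0029 -0.0005  0.0234] twist -0.0 rows>=0.6
```

```bash
python3 -m inch '[[0.002,-0.0003,0.008,0,0.2],[0.0027,-0.0005,0.016,0,0.2],[0.0027,-0.0005,0.021,0,0.2],[0.0027,-0.0005,0.022,0,0.2],[0.0027,-0.0005,0.022,0,0.2],[0.0027,-0.0005,0.022,0,0.2]]';  python3 go.py 636.2,-97.8,14.3,-11
```

```text
time_s: 12.12
position: [635.9, -97.5, 19.6]
tcp_rot: [3.122, -0.301, -0.004]
contact_force: [-0.3, 0.1, -1.7]
width: 0.447
t 12.12 pos [635.9 -97.5  19.6] yaw -11.0 tilt 0.31 F [-0.3  0.1 -1.7] w 0.447 q [ 0.56  0.82 -0.64  1.68  0.62  0.86 -0.55]
636.2,-97.8,14.3,-11 -> shift [0.0003 0.0002 0.0053] twist -0.0 rows>=0.1
```

Run:
```python
from h import *
n="scene";im=cams.capture(n);r=rect(n,im,(636,-99),31,half=60,s=.25);cv2.imwrite("pics/a7.png",r)
```

```text
(no output)
```

View pics/a7.png

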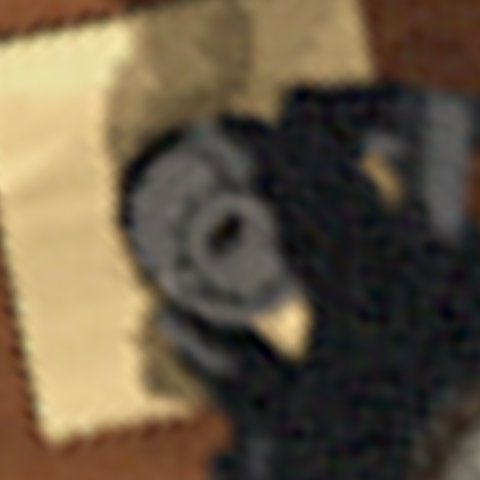

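```bash
python3 -m inch '[[0.0003,0.0005,0.002,0,0.2],[0.0003,0.0005,0.004,0,0.2],[0.0003,0.0005,0.005,0,0.2],[0.0003,0.0005,0.0055,0,0.2],[0.0003,0.0005,0.0055,0,0.2]]';  python3 go.py 636.2,-97.8,14.3,-11
```

```text
time_s: 12.58
position: [636.2, -98.3, 14.1]
tcp_rot: [3.122, -0.301, -0.004]
contact_force: [-0.9, -0.6, -2.1]
width: 0.447
t 12.58 pos [636.2 -98.3  14.1] yaw -11.0 tilt 0.31 F [-0.9 -0.6 -2.1] w 0.447 q [ 0.55  0.82 -0.64  1.68  0.62  0.85 -0.55]
636.2,-97.8,14.3,-11 -> shift [-0.0001 -0.0005 -0.0002] twist -0.0 rows>=0.0
```

```bash
python3 -m inch '[[0,-0.0003,0.0006,0,0.2],[0,-0.0003,0.001,0,0.2],[0,-0.0003,0.0013,0,0.2],[0,-0.0003,0.0013,0,0.2]]'; python3 -m inch '[[0,0,0.0005,0,0.2],[0,0,0.001,0,0.2],[0,0,0.001,0,0.2]]';  python3 go.py
```

```text
time_s: 12.92
position: [636.4, -98.0, 13.4]
tcp_rot: [3.122, -0.301, -0.003]
contact_force: [-2.5, -1.3, 4.1]
width: 0.449
time_s: 13.17
position: [636.4, -98.0, 13.4]
tcp_rot: [3.121, -0.301, -0.003]
contact_force: [-3.8, -0.7, 9.0]
width: 0.447
t 13.17 pos [636.4 -98.   13.4] yaw -11.0 tilt 0.35 F [-3.8 -0.7  9. ] w 0.447 q [ 0.55  0.82 -0.63  1.68  0.63  0.85 -0.55]
```

```bash
python3 -m inch '[[0,0,0,0,0.48],[0,0,0,0,0.52],[0,0,0,0,0.58],[0,0,0,0,0.68],[0,0,0,0,0.8],[0,0,0,0,0.95],[0,0,0,0,1]]'; python3 -m inch '[[0,0,-0.01,0,1],[0,0,-0.03,0,1],[0,0,-0.06,0,1],[0,0,-0.09,0,1],[0,0,-0.1,0,1],[0,0,-0.1,0,1]]'; python3 go.py 441.2,-211.8,60,-62.5
```

```text
time_s: 13.75
position: [636.3, -98.0, 13.2]
tcp_rot: [3.121, -0.301, -0.004]
contact_force: [-0.4, -1.1, 0.2]
width: 1.0
time_s: 14.25
position: [639.3, -97.3, 117.6]
tcp_rot: [3.121, -0.301, 0.007]
contact_force: [0.1, 0.6, 0.1]
width: 0.999
t 14.25 pos [639.3 -97.3 117.6] yaw -11.0 tilt 0.43 F [0.1 0.6 0.1] w 0.999 q [ 0.61  0.69 -0.72  1.65  0.53  1.   -0.48]
441.2,-211.8,60,-62.5 -> shift [-0.1729  0.1499  0.0575] twist 0.899 rows>=7.2
```

```bash
python3 -m inch '[[-0.015,0.013,0,0.1,1],[-0.04,0.035,0,0.2,1],[-0.065,0.056,0,0.32,1],[-0.09,0.078,0.005,0.44,1],[-0.115,0.1,0.012,0.56,1],[-0.14,0.121,0.025,0.68,1],[-0.16,0.139,0.04,0.79,1],[-0.1729,0.1499,0.05,0.87,1],[-0.1729,0.1499,0.0575,0.899,1],[-0.1729,0.1499,0.0575,0.899,1],[-0.1729,0.1499,0.0575,0.899,1]]'; python3 go.py 441.2,-211.8,5,-62.5
python3 - <<'E'
from fitring import *
o=[]
for n in("top","scene"):
    im=cams.capture(n);cv2.imwrite(f"pics/{n}8.png",im)
    for c,z,D,d in(((604,87),32,62,30),((636,-99),26,40,17)):
        a=fit(n,im,*c,z,D,d);print(n,c,a[:2]);o.append(a[2])
cv2.imwrite("pics/a8.png",cv2.resize(np.hstack(o),(800,200)))
E
```

```text
time_s: 15.17
position: [440.7, -211.4, 59.4]
tcp_rot: [2.684, -1.627, 0.008]
contact_force: [0.7, 0.6, 0.8]
width: 0.997
t 15.17 pos [ 440.7 -211.4   59.4] yaw -62.5 tilt 0.35 F [0.7 0.6 0.8] w 0.997 q [ 0.81  0.49 -0.5   2.07  0.39  0.66 -1.05]
441.2,-211.8,5,-62.5 -> shift [ 0.0003 -0.0003  0.0544] twist 0.001 rows>=1.3
top (604, 87) (array([602. ,  86.4]), np.float64(-0.458))
top (636, -99) (array([634.2, -98.6]), np.float64(-0.596))
scene (604, 87) (array([604.5,  86.8]), np.float64(-0.59))
scene (636, -99) (array([636. , -98.5]), np.float64(-0.599))
```

View pics/a8.png

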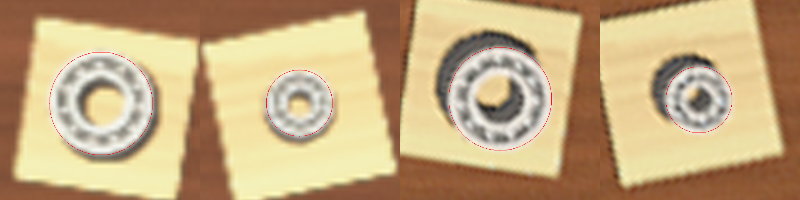

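```bash
python3 -m inch '[[0.0003,-0.0003,0.02,0,1],[0.0003,-0.0003,0.036,0,1],[0.0003,-0.0003,0.047,0,1],[0.0003,-0.0003,0.0535,0,1],[0.0003,-0.0003,0.054,0,1],[0.0003,-0.0003,0.054,0,1]]'; python3 -m inch '[[0,0,0,0,0.85],[0,0,0,0,0.75],[0,0,0,0,0.65],[0,0,0,0,0.58],[0,0,0,0,0.5],[0,0,0,0,0.3],[0,0,0,0,0.3],[0,0,0,0,0.3],[0,0,0,0,0.3]]' 60;  python3 go.py 441.2,-211.8,4,-62.5
```

```text
time_s: 15.77
position: [443.0, -211.3, 6.3]
tcp_rot: [2.686, -1.625, 0.011]
contact_force: [-0.3, 0.5, 0.3]
width: 1.001
time_s: 16.52
position: [443.5, -211.7, 7.3]
tcp_rot: [2.685, -1.625, 0.013]
contact_force: [-2.1, 1.0, 8.3]
width: 0.557
t 16.52 pos [ 443.5 -211.7    7.3] yaw -62.4 tilt 0.50 F [-2.1  1.   8.3] w 0.557 q [ 0.75  0.59 -0.44  2.08  0.47  0.56 -1.11]
441.2,-211.8,4,-62.5 -> shift [-0.001   0.0021  0.0033] twist 0.002 rows>=0.1
```

```bash
python3 -m inch '[[0,0,-0.006,0,0.3],[0,0,-0.02,0,0.3],[0,0,-0.04,0,0.3],[0,0,-0.06,0,0.3],[0,0,-0.08,0,0.3],[0,0,-0.09,0,0.3],[0,0,-0.09,0,0.3]]';  python3 go.py 520,22,100,6 596.2,255.6,100,75.5
python3 - <<'E'
from h import *
im=cams.capture("scene");cv2.imwrite("pics/a9.png",cv2.resize(im[100:260,180:340],None,fx=3,fy=3))
E
```

```text
time_s: 17.1
position: [444.4, -211.8, 99.5]
tcp_rot: [2.685, -1.625, 0.019]
contact_force: [0.0, -0.1, -2.4]
width: 0.563
t 17.10 pos [ 444.4 -211.8   99.5] yaw -62.4 tilt 0.73 F [ 0.  -0.1 -2.4] w 0.563 q [ 0.85  0.43 -0.55  2.05  0.34  0.74 -1.  ]
520,22,100,6 -> shift [-0.1721 -0.1754 -0.002 ] twist -1.193 rows>=9.5
596.2,255.6,100,75.5 -> shift [-0.3437 -0.3512 -0.0034] twist -2.406 rows>=19.3
```

View pics/a9.png

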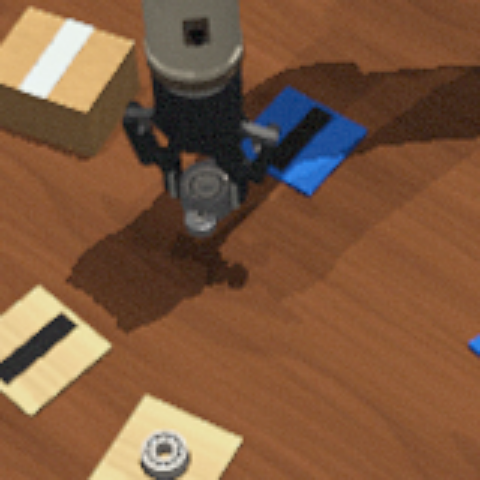

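```bash
python3 -m inch '[[-0.006,-0.006,0,-0.08,0.3],[-0.018,-0.018,0,-0.17,0.3],[-0.034,-0.034,0,-0.27,0.3],[-0.052,-0.052,0,-0.38,0.3],[-0.07,-0.072,0,-0.49,0.3],[-0.088,-0.09,0,-0.6,0.3],[-0.106,-0.108,0,-0.71,0.3],[-0.124,-0.126,0,-0.82,0.3],[-0.142,-0.144,0,-0.93,0.3],[-0.158,-0.16,0,-1.04,0.3],[-0.168,-0.171,0,-1.13,0.3],[-0.172,-0.175,0,-1.19,0.3]]'; python3 go.py 596.2,255.6,70,75.5
```

```text
time_s: 18.15
position: [518.5, 25.5, 95.5]
tcp_rot: [3.131, 0.172, 0.009]
contact_force: [0.4, -0.1, -2.9]
width: 0.561
t 18.15 pos [518.5  25.5  95.5] yaw 6.3 tilt 0.47 F [ 0.4 -0.1 -2.9] w 0.561 q [ 0.56  0.57 -0.84  1.98  0.58  0.84 -0.49]
596.2,255.6,70,75.5 -> shift [ 0.1022 -0.2204  0.0247] twist -1.208 rows>=9.7
```

```bash
python3 -m inch '[[0.005,-0.01,0,-0.09,0.3],[0.014,-0.03,0,-0.19,0.3],[0.025,-0.053,0,-0.3,0.3],[0.037,-0.078,0,-0.42,0.3],[0.049,-0.104,0,-0.54,0.3],[0.061,-0.13,0.004,-0.66,0.3],[0.073,-0.156,0.008,-0.78,0.3],[0.084,-0.18,0.013,-0.9,0.3],[0.093,-0.2,0.018,-1.02,0.3],[0.099,-0.214,0.023,-1.13,0.3],[0.1022,-0.2204,0.0247,-1.208,0.3],[0.1022,-0.2204,0.0247,-1.208,0.3]]'; python3 -m inch '[[0,0,0,0,0.3]]'; python3 go.py 596.2,255.6,25,75.5;python3 - <<'E'
from h import *
for n in("scene","top"):
    im=cams.capture(n);r=rect(n,im,(598,255),70,half=65,s=.325);cv2.imwrite(f"pics/a10{n}.png",r)
cv2.imwrite("pics/a10.png",np.hstack([cv2.imread(f"pics/a10{n}.png") for n in("scene","top")]))
E
```

```text
time_s: 19.15
position: [594.4, 257.7, 67.0]
tcp_rot: [2.475, 1.927, -0.002]
contact_force: [0.1, -0.6, -2.8]
width: 0.564
time_s: 19.23
position: [593.6, 257.4, 65.3]
tcp_rot: [2.478, 1.925, -0.005]
contact_force: [0.2, -0.1, -3.2]
width: 0.566
t 19.23 pos [593.6 257.4  65.3] yaw 75.7 tilt 0.29 F [ 0.2 -0.1 -3.2] w 0.566 q [ 0.2   0.91 -0.99  1.66  0.85  1.07  0.26]
596.2,255.6,25,75.5 -> shift [-0.0009  0.0029  0.0403] twist 0.003 rows>=1.0
```

View pics/a10.png

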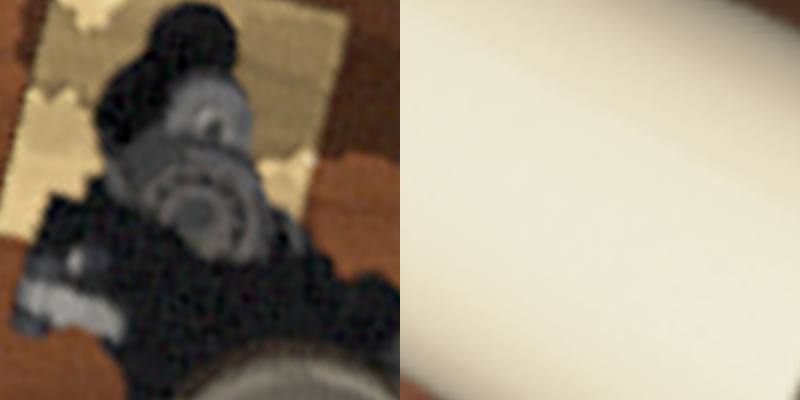

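```bash
python3 -m inch '[[-0.0005,0.0015,0.01,0.002,0.3],[-0.0009,0.0029,0.02,0.003,0.3],[-0.0009,0.0029,0.03,0.003,0.3],[-0.0009,0.0029,0.038,0.003,0.3],[-0.0009,0.0029,0.042,0.003,0.3],[-0.0009,0.0029,0.042,0.003,0.3],[-0.0009,0.0029,0.042,0.003,0.3]]'; python3 go.py 596.2,255.6,16,75.5;python3 - <<'E'
from h import *
im=cams.capture("scene");r=rect("scene",im,(598,255),44,half=65,s=.27);cv2.imwrite(f"pics/a11.png",r)
E
```

```text
time_s: 19.92
position: [595.6, 255.0, 23.1]
tcp_rot: [2.481, 1.921, -0.007]
contact_force: [0.3, -0.1, -2.4]
width: 0.563
t 19.92 pos [595.6 255.   23.1] yaw 75.5 tilt 0.32 F [ 0.3 -0.1 -2.4] w 0.563 q [ 0.18  0.96 -0.95  1.66  0.9   1.02  0.23]
596.2,255.6,16,75.5 -> shift [0.0008 0.0004 0.0071] twist 0.0 rows>=0.2
```

View pics/a11.png

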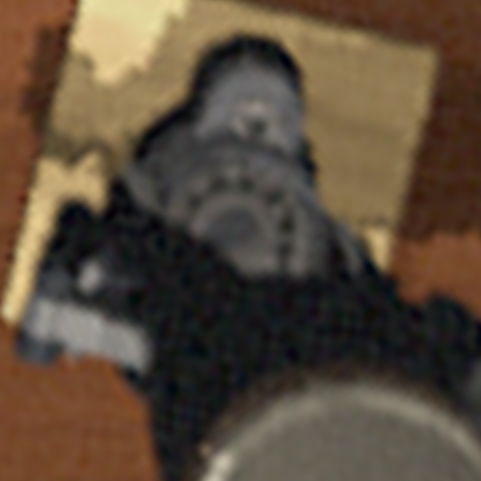

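```bash
python3 -m inch '[[0.0008,0.0003,0.002,0,0.3],[0.0008,0.0003,0.004,0,0.3],[0.0008,0.0003,0.0055,0,0.3],[0.0008,0.0003,0.006,0,0.3],[0.0008,0.0003,0.006,0,0.3]]'; python3 go.py 596.2,255.6,15,75.5
```

```text
time_s: 20.38
position: [596.3, 255.8, 17.5]
tcp_rot: [2.481, 1.921, -0.006]
contact_force: [-0.3, -0.3, -2.3]
width: 0.563
t 20.38 pos [596.3 255.8  17.5] yaw 75.5 tilt 0.31 F [-0.3 -0.3 -2.3] w 0.563 q [ 0.18  0.96 -0.94  1.66  0.91  1.01  0.23]
596.2,255.6,15,75.5 -> shift [-0.0002 -0.0001  0.0025] twist 0.0 rows>=0.1
```

```bash
python3 -m inch '[[0,0,0.0006,0,0.3],[0,0,0.0012,0,0.3],[0,0,0.0016,0,0.3],[0,0,0.0016,0,0.3]]'; python3 -m inch '[[0,0,0.0006,0,0.3],[0,0,0.0011,0,0.3],[0,0,0.0011,0,0.3],[0,0,0.0011,0,0.3]]'; python3 go.py
```

```text
time_s: 20.72
position: [596.3, 255.8, 15.9]
tcp_rot: [2.481, 1.921, -0.006]
contact_force: [-1.4, -0.1, -3.9]
width: 0.566
time_s: 21.05
position: [596.5, 255.8, 15.7]
tcp_rot: [2.48, 1.921, -0.005]
contact_force: [-3.5, -2.4, 6.1]
width: 0.56
t 21.05 pos [596.5 255.8  15.7] yaw 75.5 tilt 0.33 F [-3.5 -2.4  6.1] w 0.560 q [ 0.17  0.97 -0.94  1.66  0.91  1.01  0.23]
```

Contact at the expected height. I'll release the housing, then check it.

```bash
python3 -m inch '[[0,0,0,0,0.59],[0,0,0,0,0.63],[0,0,0,0,0.69],[0,0,0,0,0.78],[0,0,0,0,0.9],[0,0,0,0,1],[0,0,0,0,1]]'; python3 -m inch '[[0,0,-0.01,0,1],[0,0,-0.03,0,1],[0,0,-0.06,0,1],[0,0,-0.09,0,1],[0,0,-0.1,0,1],[0,0,-0.1,0,1]]'; python3 go.py 448.2,214.4,60,48.7
```

```text
time_s: 21.63
position: [596.5, 255.8, 15.7]
tcp_rot: [2.48, 1.921, -0.005]
contact_force: [-0.5, -0.7, -0.6]
width: 0.999
time_s: 22.13
position: [598.3, 258.0, 119.9]
tcp_rot: [2.479, 1.92, 0.004]
contact_force: [0.1, -0.1, 0.1]
width: 0.999
t 22.13 pos [598.3 258.  119.9] yaw 75.5 tilt 0.37 F [ 0.1 -0.1  0.1] w 0.999 q [ 0.22  0.85 -1.04  1.63  0.8   1.14  0.29]
448.2,214.4,60,48.7 -> shift [-0.0797 -0.1348  0.0592] twist 0.468 rows>=4.0
```

```bash
python3 -m inch '[[-0.012,-0.02,0,0.07,1],[-0.028,-0.047,0.005,0.16,1],[-0.044,-0.074,0.015,0.26,1],[-0.06,-0.101,0.03,0.36,1],[-0.073,-0.123,0.045,0.44,1],[-0.0797,-0.1348,0.056,0.468,1],[-0.0797,-0.1348,0.059,0.468,1],[-0.0797,-0.1348,0.059,0.468,1]]';python3 go.py 448.2,214.4,4,48.7
cat > chk.py <<'E'
from fh import *
import sys
o=[]
for n in("top","scene"):
    im=cams.capture(n);cv2.imwrite(f"pics/{n}_{sys.argv[1]}.png",im)
    off=px(n,[598,255,20]).astype(int)-25
    big=cv2.resize(im[off[1]:off[1]+50,off[0]:off[0]+50],None,fx=S,fy=S,interpolation=cv2.INTER_CUBIC).astype(float)
    sat=big.max(2)-big.min(2)
    if n=="top": ev=np.tanh((cv2.GaussianBlur(big.min(2)-.9*sat,(0,0),3)-100)/20)
    else: ev=np.tanh((40-cv2.GaussianBlur(sat,(0,0),3))/12)
    f=lambda v:-(np.where(render(n,v[0],v[1],v[2],off,ev.shape,8)>0,1,-1)*ev).mean()
    b=minimize(f,[598,255,np.radians(165)],method="Nelder-Mead",options=dict(maxiter=80,initial_simplex=[[596,253,np.radians(162)],[601,255,np.radians(165)],[597,258,np.radians(165)],[598,255,np.radians(172)]]))
    print(n,b.x[:2].round(1),np.degrees(b.x[2]).round(1),round(b.fun,3))
    q=np.clip(big,0,255).astype(np.uint8);cs,_=cv2.findContours(render(n,*b.x,off,ev.shape,8),cv2.RETR_EXTERNAL,cv2.CHAIN_APPROX_NONE);cv2.drawContours(q,cs,-1,(0,0,255),1);o.append(q)
cv2.imwrite(f"pics/chk{sys.argv[1]}.png",np.hstack(o))
E
python3 chk.py 1
```

```text
time_s: 22.8
position: [447.3, 213.6, 59.1]
tcp_rot: [2.856, 1.295, 0.003]
contact_force: [-0.1, -0.2, 0.1]
width: 1.003
t 22.80 pos [447.3 213.6  59.1] yaw 48.8 tilt 0.34 F [-0.1 -0.2  0.1] w 1.003 q [ 0.26  0.67 -0.96  2.05  0.77  0.83 -0.31]
448.2,214.4,4,48.7 -> shift [ 0.0013 -0.0002  0.0551] twist 0.002 rows>=1.3
top [598.7 260.3] 164.6 -0.799
scene [599.7 255.7] 164.9 -0.961
```

View pics/chk1.png

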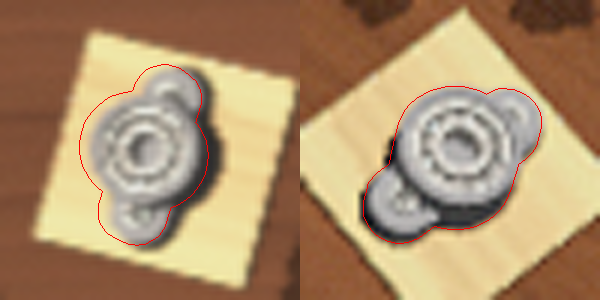

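```bash
python3 -m inch '[[0.0013,-0.0002,0.02,0,1],[0.0013,-0.0002,0.036,0,1],[0.0013,-0.0002,0.047,0,1],[0.0013,-0.0002,0.053,0,1],[0.0013,-0.0002,0.0535,0,1],[0.0013,-0.0002,0.0535,0,1]]'; python3 -m inch '[[0,0,0,0,0.8],[0,0,0,0,0.65],[0,0,0,0,0.5],[0,0,0,0,0.4],[0,0,0,0,0.3],[0,0,0,0,0.22],[0,0,0,0,0.1],[0,0,0,0,0.05],[0,0,0,0,0.05],[0,0,0,0,0.05]]' 60;  python3 go.py 448.2,214.4,4,48.7
```

```text
time_s: 23.4
position: [450.9, 216.5, 7.0]
tcp_rot: [2.858, 1.294, 0.008]
contact_force: [0.2, 0.6, 0.4]
width: 1.001
time_s: 24.23
position: [450.6, 215.8, 7.4]
tcp_rot: [2.857, 1.293, 0.007]
contact_force: [-2.4, -2.1, 6.4]
width: 0.216
t 24.23 pos [450.6 215.8   7.4] yaw 48.7 tilt 0.39 F [-2.4 -2.1  6.4] w 0.216 q [ 0.19  0.75 -0.87  2.05  0.88  0.75 -0.39]
448.2,214.4,4,48.7 -> shift [-0.0027 -0.0009  0.0034] twist 0.0 rows>=0.1
```

```bash
python3 -m inch '[[0,0,-0.006,0,0.05],[0,0,-0.02,0,0.05],[0,0,-0.04,0,0.05],[0,0,-0.06,0,0.05],[0,0,-0.08,0,0.05],[0,0,-0.09,0,0.05],[0,0,-0.09,0,0.05]]';  python3 go.py 538,-27,100,67.4 625.8,-270.4,80,86.1
python3 - <<'E'
from h import *
im=cams.capture("scene");cv2.imwrite("pics/a12.png",cv2.resize(im[170:330,290:450],None,fx=3,fy=3))
E
```

```text
time_s: 24.82
position: [451.3, 216.8, 99.3]
tcp_rot: [2.857, 1.293, 0.013]
contact_force: [-0.3, 0.5, -2.0]
width: 0.214
t 24.82 pos [451.3 216.8  99.3] yaw 48.7 tilt 0.56 F [-0.3  0.5 -2. ] w 0.214 q [ 0.3   0.62 -1.03  2.02  0.7   0.89 -0.26]
538,-27,100,67.4 -> shift [-0.126   0.226   0.0006] twist -0.326 rows>=6.2
625.8,-270.4,80,86.1 -> shift [-0.251   0.4524  0.0219] twist -0.653 rows>=12.4
```

View pics/a12.png

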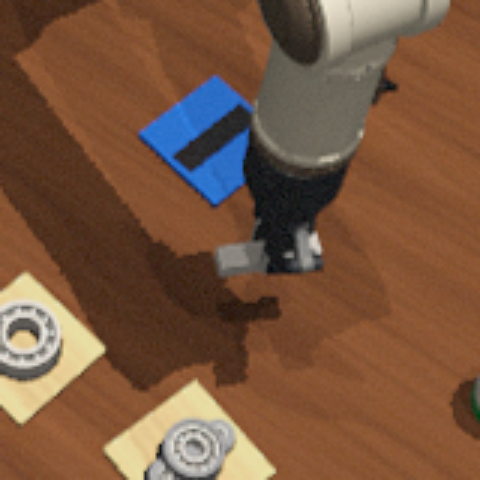

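```bash
python3 -m inch '[[-0.007,0.012,0,-0.02,0.05],[-0.018,0.032,0,-0.05,0.05],[-0.032,0.058,0,-0.09,0.05],[-0.046,0.083,0,-0.12,0.05],[-0.06,0.108,0,-0.16,0.05],[-0.074,0.133,0,-0.2,0.05],[-0.088,0.158,0,-0.23,0.05],[-0.102,0.183,0,-0.27,0.05],[-0.114,0.205,0,-0.3,0.05],[-0.122,0.22,0,-0.32,0.05],[-0.126,0.226,0,-0.326,0.05]]'; python3 go.py 625.8,-270.4,70,86.1
```

```text
time_s: 25.78
position: [537.2, -31.6, 97.4]
tcp_rot: [2.613, 1.734, 0.005]
contact_force: [0.4, -0.0, -3.3]
width: 0.215
t 25.78 pos [537.2 -31.6  97.4] yaw 67.1 tilt 0.39 F [ 0.4 -0.  -3.3] w 0.215 q [ 0.81  0.72 -1.07  1.93  0.78  0.98  0.53]
625.8,-270.4,70,86.1 -> shift [-0.1856  0.1742  0.0287] twist -0.331 rows>=6.1
```

```bash
python3 -m inch '[[-0.01,0.009,0,-0.02,0.05],[-0.026,0.024,0,-0.05,0.05],[-0.046,0.043,0,-0.09,0.05],[-0.068,0.064,0.002,-0.13,0.05],[-0.09,0.084,0.005,-0.17,0.05],[-0.112,0.105,0.01,-0.21,0.05],[-0.134,0.126,0.016,-0.25,0.05],[-0.155,0.146,0.021,-0.28,0.05],[-0.172,0.162,0.025,-0.31,0.05],[-0.182,0.171,0.027,-0.325,0.05],[-0.1856,0.1742,0.028,-0.331,0.05],[-0.1856,0.1742,0.028,-0.331,0.05]]'; python3 -m inch '[[0,0,0,0,0.05]]'; python3 go.py 625.8,-270.4,23,86.1
```

```text
time_s: 26.78
position: [625.1, -270.5, 69.0]
tcp_rot: [2.294, 2.14, 0.002]
contact_force: [-0.6, 1.2, -3.5]
width: 0.209
time_s: 26.87
position: [625.0, -268.1, 68.6]
tcp_rot: [2.294, 2.142, 0.003]
contact_force: [0.2, 0.7, -2.3]
width: 0.215
t 26.87 pos [ 625.  -268.1   68.6] yaw 86.1 tilt 0.21 F [ 0.2  0.7 -2.3] w 0.215 q [ 1.01  0.97 -1.04  1.57  0.9   1.14  1.26]
625.8,-270.4,23,86.1 -> shift [-0.0023  0.0008  0.0456] twist -0.0 rows>=1.1
```

```bash
python3 -m inch '[[-0.001,0.0008,0.01,0,0.05],[-0.0023,0.0008,0.02,0,0.05],[-0.0023,0.0008,0.03,0,0.05],[-0.0023,0.0008,0.039,0,0.05],[-0.0023,0.0008,0.0445,0,0.05],[-0.0023,0.0008,0.0455,0,0.05],[-0.0023,0.0008,0.0455,0,0.05]]'; python3 go.py 625.8,-270.4,16,86.1;python3 - <<'E'
from h import *
im=cams.capture("scene");r=rect("scene",im,(625,-270),33,half=65,s=.27);cv2.imwrite(f"pics/a13.png",r)
E
```

```text
time_s: 27.45
position: [625.5, -270.1, 22.3]
tcp_rot: [2.295, 2.143, 0.003]
contact_force: [0.8, -0.1, -2.7]
width: 0.21
t 27.45 pos [ 625.5 -270.1   22.3] yaw 86.1 tilt 0.15 F [ 0.8 -0.1 -2.7] w 0.210 q [ 0.99  1.02 -0.99  1.58  0.94  1.08  1.24]
625.8,-270.4,16,86.1 -> shift [-0.0002  0.0003  0.0063] twist -0.0 rows>=0.2
```

View pics/a13.png

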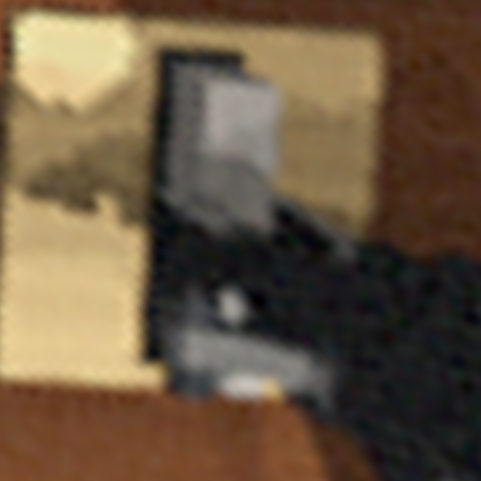

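```bash
python3 -m inch '[[-0.0002,0,0.002,0,0.05],[-0.0002,0,0.0035,0,0.05],[-0.0002,0,0.0045,0,0.05],[-0.0002,0,0.005,0,0.05],[-0.0002,0,0.005,0,0.05]]'; python3 go.py; python3 -m inch '[[0,0,0.0006,0,0.05],[0,0,0.0012,0,0.05],[0,0,0.0014,0,0.05],[0,0,0.0014,0,0.05]]'; python3 go.py
```

```text
time_s: 27.92
position: [625.8, -270.5, 18.0]
tcp_rot: [2.294, 2.142, 0.004]
contact_force: [-0.1, 0.5, -2.8]
width: 0.212
t 27.92 pos [ 625.8 -270.5   18. ] yaw 86.1 tilt 0.20 F [-0.1  0.5 -2.8] w 0.212 q [ 0.99  1.03 -0.99  1.58  0.95  1.08  1.24]
time_s: 28.25
position: [625.8, -270.6, 16.5]
tcp_rot: [2.294, 2.142, 0.003]
contact_force: [0.3, -0.4, -2.5]
width: 0.214
t 28.25 pos [ 625.8 -270.6   16.5] yaw 86.1 tilt 0.20 F [ 0.3 -0.4 -2.5] w 0.214 q [ 0.99  1.03 -0.99  1.58  0.95  1.07  1.24]
```

```bash
python3 -m inch '[[0,0,0.0005,0,0.05],[0,0,0.001,0,0.05],[0,0,0.0012,0,0.05],[0,0,0.0012,0,0.05]]'; python3 -m inch '[[0,0,0.0005,0,0.05],[0,0,0.0008,0,0.05],[0,0,0.0008,0,0.05]]'; python3 go.py
```

```text
time_s: 28.58
position: [625.8, -270.6, 15.5]
tcp_rot: [2.294, 2.142, 0.003]
contact_force: [-0.3, 0.5, -0.1]
width: 0.216
time_s: 28.83
position: [625.8, -270.5, 15.5]
tcp_rot: [2.294, 2.142, 0.003]
contact_force: [-4.0, 1.4, 5.2]
width: 0.211
t 28.83 pos [ 625.8 -270.5   15.5] yaw 86.1 tilt 0.20 F [-4.   1.4  5.2] w 0.211 q [ 0.99  1.03 -0.99  1.58  0.95  1.07  1.24]
```

```bash
python3 -m inch '[[0,0,0,0,0.25],[0,0,0,0,0.3],[0,0,0,0,0.38],[0,0,0,0,0.5],[0,0,0,0,0.65],[0,0,0,0,0.8],[0,0,0,0,0.8]]'; python3 -m inch '[[0,0,-0.01,0,0.8],[0,0,-0.03,0,0.8],[0,0,-0.06,0,0.8],[0,0,-0.09,0,0.8],[0,0,-0.12,0,0.8],[0,0,-0.13,0,0.8],[0,0,-0.13,0,0.8]]'; python3 go.py 420,-260,160,86
```

```text
time_s: 29.42
position: [625.9, -270.5, 15.4]
tcp_rot: [2.294, 2.142, 0.003]
contact_force: [-0.4, -1.0, 0.1]
width: 0.803
time_s: 30.0
position: [628.1, -270.5, 151.3]
tcp_rot: [2.289, 2.138, 0.008]
contact_force: [0.2, 0.9, -0.6]
width: 0.797
t 30.00 pos [ 628.1 -270.5  151.3] yaw 86.1 tilt 0.64 F [ 0.2  0.9 -0.6] w 0.797 q [ 1.04  0.88 -1.11  1.52  0.82  1.24  1.31]
420,-260,160,86 -> shift [-0.0038 -0.2082 -0.0109] twist 0.002 rows>=5.0
```

```bash
python3 -m inch '[[0,-0.02,0,0,0.8],[-0.001,-0.05,0,0,0.8],[-0.002,-0.08,-0.005,0,0.8],[-0.003,-0.11,-0.01,0,0.8],[-0.003,-0.14,-0.01,0,0.8],[-0.004,-0.17,-0.01,0,0.8],[-0.004,-0.195,-0.01,0,0.8],[-0.004,-0.2,-0.01,0,0.8],[-0.004,-0.2,-0.01,0,0.8]]'; python3 chk.py 2
python3 - <<'E'
from fitring import *
o=[]
for n in("top","scene"):
    im=cv2.imread(f"pics/{n}_2.png")
    for c,z,D,d in(((604,87),32,62,30),((636,-99),26,40,17)):
        a=fit(n,im,*c,z,D,d);print(n,c,a[:2])
    o.append(rect(n,im,(599,255),8,s=.65));o.append(rect(n,im,(625,-270),26,s=.325))
    r=rect(n,im,(625,-270),26,half=60,s=.25).astype(float);sat=r.max(2)-r.min(2)
    m=((cv2.GaussianBlur(r.min(2)-.9*sat,(0,0),2)>110)).astype(np.uint8)
    cs,_=cv2.findContours(m,cv2.RETR_EXTERNAL,cv2.CHAIN_APPROX_NONE);C=max(cs,key=cv2.contourArea);(u,v),wh,th=cv2.minAreaRect(C);M=cv2.moments(C);an=.5*np.arctan2(2*M['mu11'],M['mu20']-M['mu02'])
    print(n,"key %.1f %.1f"%(625-(v*.25-60),-270-(u*.25-60)),np.round(np.array(wh)*.25,1),"yaw %.1f"%(np.degrees(np.arctan2(-np.cos(an),-np.sin(an)))%180))
cv2.imwrite("pics/a14.png",np.hstack([o[1],o[3]]))
E
```

```text
time_s: 30.75
position: [425.7, -261.3, 158.4]
tcp_rot: [2.292, 2.137, 0.005]
contact_force: [0.0, 0.4, 0.1]
width: 0.802
top [598.6 259.9] 164.3 -0.844
scene [599.5 255.8] 164.9 -0.971
top (604, 87) (array([602.7,  86.7]), np.float64(-0.667))
top (636, -99) (array([634.1, -98.7]), np.float64(-0.725))
top key 624.5 -269.1 [23.6 86.9] yaw 175.4
scene (604, 87) (array([604.5,  86.8]), np.float64(-0.596))
scene (636, -99) (array([635.9, -98.6]), np.float64(-0.611))
scene key 626.0 -268.8 [24.5 87. ] yaw 176.5
```

View pics/a14.png

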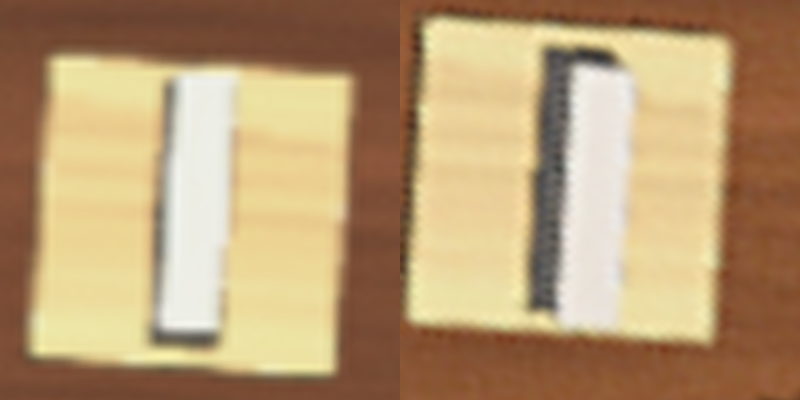

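View pics/top_2.png

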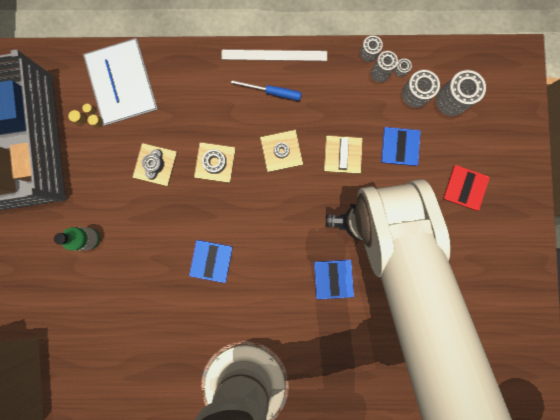

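View pics/scene_2.png

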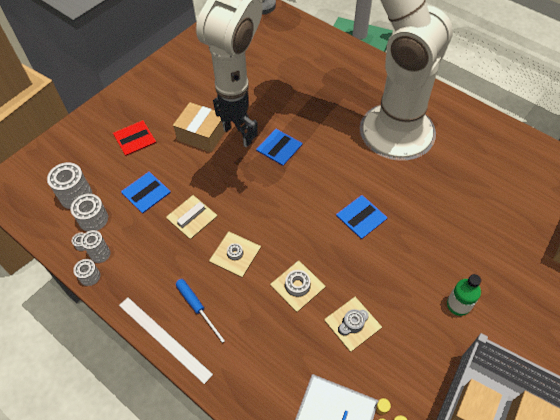

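The top-camera housing fit latched onto the plywood edge, so I'll check it by overlaying the model at the silhouette pose.

Run:
```python
from fh import *
n="top";im=cv2.imread("pics/top_2.png");off=px(n,[598,255,20]).astype(int)-25
big=cv2.resize(im[off[1]:off[1]+50,off[0]:off[0]+50],None,fx=S,fy=S,interpolation=cv2.INTER_CUBIC)
o=[]
for x,y,a in((597.3,255.7,165.4),(598.5,256,165)):
    q=big.copy();cs,_=cv2.findContours(render(n,x,y,np.radians(a),off,q.shape[:2],8),cv2.RETR_EXTERNAL,cv2.CHAIN_APPROX_NONE);cv2.drawContours(q,cs,-1,(0,0,255),1);o.append(q)
cv2.imwrite("pics/a15.png",np.hstack(o))
```

```text
(no output)
```

View pics/a15.png

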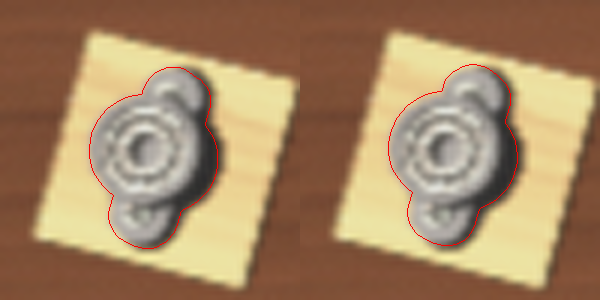

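The left overlay, drawn at the silhouette pose, matches the housing outline, so the housing is centred within about 1 mm. All four parts are placed and the gripper is clear, so I'm handing in.

Run:
```python
from cell import manip
print(manip.close_job(),manip.sense()['time_s'])
```

```text
the job is handed in; nothing more can be done
the job is handed in; nothing more can be done
```

All four parts are on their own plates, set down in the order large bearing, small bearing, flange housing, key. The job was handed in at about 31 s with the gripper clear of everything. Each part was lowered until light contact (about 5–9 N) before release, and I never moved the oil bottle or the carton.

The last camera checks compare each part with its silhouette as first measured:

| Part | Offset, scene camera (x, y) | Offset, top camera (x, y) | Angle error |
|---|---|---|---|
| Large bearing | within 0.2 mm | −1.1, −0.6 mm | – |
| Small bearing | −0.4, +0.5 mm | −1.6, −0.2 mm | – |
| Flange housing | +0.4, +1.3 mm | automatic fit failed | about 0.6° (scene camera) |
| Key | +0.8, +1.6 mm | −0.1, +1.0 mm | less than 1° |

- **Bearings:** the two cameras disagree by 1–2 mm in x. That is about the stated calibration accuracy.
- **Housing:** the top-camera fit read y about 4 mm off because it picked up the plywood edge. I overlaid the housing model at the silhouette's pose instead, and it matched the picture to about 1 mm.

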